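# Clear the test supply and set its dial

### The job

A side handle and a tool-housing half have been left stacked across the guard bars of the bench test supply, over its dial. Lay both of them gently (not dropped) flat on the floor of the shallow metal tray, beside the gear head that stays where it is in there; then turn the supply's dial so that its white pointer line points at the small metal tab on the scale. Leave everything else on the bench where it is.

Things in the scene. Friction and masses are not known exactly. Their poses are not given: they have to be found in the camera images.
- console: The bench test supply: a low grey box, 200 (x) x 180 (y) x 65 high, fixed. Origin: centre of its underside. Two steel guard bars (12 x 12) run along its x at y = -57 and +57, their top 50 above the box's top face (115 above the bench), held by posts at x = -80 and +80. The dial is in the middle between the bars.
- dial_axis (a point): On the dial's turning axis (vertical), at the top of its bar grip, 103 above the bench. The dial is a grey disc of radius 42 (top 8 above the box's top face) carrying a black bar grip 60 long, 15 wide, from 8 to 38 above the box's top face. A white line along the bar and out to the rim on one end is the pointer.
- dial (a joint): Turning angle of the dial (rad), 0 to 4.712, stops at both ends; grows clockwise seen from above, stays where it is left. At 0 the pointer stands at +2.356 rad (counter-clockwise) from the console's +x, so the pointer's direction in the console's frame is 2.356 minus this value.
- dial_pointer (a point): Point of the dial's pointer line at the disc's rim, 42 from the axis; turns with the dial. The bar grip runs along the line from the axis to this point.
- mark_point (a point): Point on the same circle (42 from the axis) right in front of the small metal tab (8 x 6 x 5 high, bare steel, fixed at the outer edge of the black scale with white ticks); the pointer must come to this point. It is always clockwise of the pointer's starting place.
- shell: Tool-housing half: a flat grey plastic piece, 150 long (own x) x 56 wide (own y) x 30 high, with a round nose (26 across, 14 long) on its +x end; 0.15 to 0.31 kg. Origin: centre of the 150 x 56 underside. It starts bridging the two guard bars over the dial, with the side handle on top.
- shell_mid (a point): Middle of the tool-housing half, 15 above its underside.
- handle: Side handle of a grinder: black squarish ribbed grip 96 long, 34 wide, 34 high, from x = -56 to +40, then a finger guard (10 thick, 46 wide in y, 34 high) and a steel stud (10 across) to x = +72. 0.1 to 0.2 kg. Lies along its own x. Origin: on its underside. It starts lying on top of the tool-housing half.
- handle_mid (a point): Middle of the side handle, 17 above its underside.
- tray: Shallow open metal tray, outside 228 (x) x 308 (y) x 35 high, walls and floor 4 thick, fixed. Origin: centre of its underside.
- gear_head: Gear head standing in the tray near its +y end: square flange 60 x 60 x 12 with a round neck on it (52 across), shaft on top, 72 high in all. Origin: centre of its underside. Leave it there.
- spray_can: Bystander: upright can, 50 across, 150 high, between tray and supply. Origin: centre of its underside.
- screwdriver: Bystander: screwdriver lying on the bench, 190 long along its x. Origin below its middle.
- wheel: Bystander: grinding wheel lying flat, 116 across, 10 thick. Origin: centre of its underside.
- battery: Bystander: battery pack 115 x 70 x 58 high. Origin: centre of its underside.
- tub: Bystander: round open tub, 110 across, 85 high. Origin: centre of its underside.
- wrench: Bystander: wrench lying on the bench, 180 long along its x. Origin below its middle.

How it is judged:
On the way, in this order (a step that is already met when the one before it is completed fails the run):
1. the side handle and the tool-housing half both lie at rest on the tray's floor (x of handle_mid in the frame of tray between -0.105 and 0.105 m and y of handle_mid in the frame of tray between -0.145 and 0.145 m and z of each of handle_mid, shell_mid in the frame of tray below 0.031 m and x of shell_mid in the frame of tray between -0.105 and 0.105 m and y of shell_mid in the frame of tray between -0.145 and 0.145 m and linear speed of each of handle, shell below 0.02 m/s and angular speed of each of handle, shell below 0.2 rad/s), for 0.2 s.
2. the dial's pointer stands at the metal tab (horizontal distance between dial_pointer and mark_point below 0.0045 m), for 0.2 s.
At the end, for the whole second after the job is handed in: Side handle and housing half lie at rest flat on the tray's floor (middles at most 31 mm above the tray's underside), the gear head within 20 mm of where it was; the dial is still, its pointer point within 4.5 mm (6 degrees) of the tab's mark point (all of step 1 and horizontal distance between dial_pointer and mark_point below 0.0045 m and velocity of joint dial between -0.05 and 0.05 rad/s and distance of gear_head from where it was at the start of the episode below 0.02 m); the robot touches nothing.
It fails at once if a bystander on the bench is moved by more than 30 mm (distance of any of spray_can, screwdriver, wheel, battery, tub, wrench from where it was at the start of the episode above 0.03 m).
It fails at once if the gear head is moved by more than 30 mm or tipped (distance of gear_head from where it was at the start of the episode above 0.03 m or angle between gear_head's own z axis and vertical above 0.4 rad).
It fails at once if the side handle or the tool-housing half is dropped: faster than 0.6 m/s just above the tray's floor ((x of shell_mid in the frame of tray between -0.115 and 0.115 m and y of shell_mid in the frame of tray between -0.155 and 0.155 m and z of shell_mid in the frame of tray below 0.055 m and linear speed of shell above 0.6 m/s) or (x of handle_mid in the frame of tray between -0.115 and 0.115 m and y of handle_mid in the frame of tray between -0.155 and 0.155 m and z of handle_mid in the frame of tray below 0.055 m and linear speed of handle above 0.6 m/s)).
It also fails if it takes over 72 s, if anything falls off the work surface, if the arm or the gripper's body presses on something with over 40 N, if the wrist force passes 120 N, or if a joint passes its speed limit or range.

### The arm

A 6-joint arm with a two-finger parallel gripper is mounted at the origin on the work surface. World frame = base frame: x ahead of the robot, y to its left, z up, the work surface at z = 0. Lengths are in m, angles in rad, forces in N, time in s.
With the tool pointing down it reaches from about 0.25 to 0.85 m from the base axis. Payload 12.5 kg.
Tool frame: the origin (TCP) lies at the very end of the fingers, on their centre line; the grasp point (between the pads) lies 19 mm behind it; z points along the fingers, y is the line along which they close (so a half turn about z gives the same grasp; the last joint's range is limited). The gripper opens to 93 mm and grips with 3 to 60 N. Pads are 15 mm wide; open, the fingers measure 128 mm over their backs; the gripper's body (75 mm by 188 mm) begins 65 mm behind the grasp point.
Start: joints at [1.139, 0.351, 1.652, -0, 1.139, -0.085], TCP at [0.187, 0.517, 0.219] pointing down, gripper open.
Joint ranges: [-2.75, 2.75], [-0.79, 2.1], [0.01, 2.65], [-1.57, 4.71], [0.07, 3.14], [-2.87, 2.87]. Speed limits (rad/s): [2.22, 2.22, 2.79, 3.14, 3.14, 3.14].

### API

Orientations are given as a unit quaternion [w, x, y, z].
In Python, from cell import status, eyes, sign_off gives the robot as it stands.
- The arm moves only by the shell command python3 -m creep 'ROWS'. ROWS is JSON, one flat list of numbers, 7 for each row, row after row: the shift along the tool's x, y, z in mm, then the turn, a rotation vector about the tool's x, y, z in degrees, then the opening, from 0 (shut) to 1 (fully open). In form: [dx, dy, dz, rx, ry, rz, jaw, dx, dy, dz, rx, ry, rz, jaw, ...]. A call has 1 to 20 rows; each row shifts and turns the commanded pose from where the row before left it, along the tool's axes as they then stand; what a row does not reach is not made up. A row lasts 1/12 s, in which the tool goes at most 41.7 mm and 7.16 degrees, less where a joint would pass 70% of its speed; a pose out of reach is approached as far as the arm can. A call with a gripper value outside its range is refused whole. The fingers move at their own pace and stop on an object; the grip force is fixed at half the most. Time passes only in rows, so rows that do not move let the fingers close. It gives the time, the measured TCP pose, the force, the opening and the grip force at its end, in the units of the state.
- status.state(): the state, without advancing time (a new reading comes with each control period).
- eyes.get_image(name): name is "scene" or "top" or "wrist"; returns a dict with "img" (400x640x3 uint8, red, green, blue), "fov_y" (degrees; the focal length in pixels is half the picture's height over the tangent of half this angle, whatever the lens; pixels are square), "cx", "cy" (the principal point, pixels), "k1" (the pictures are not rectified: a ray, as slopes to the right and down, at radius r is drawn at 1 + k1 r^2 times it, then the intrinsics apply), "T" (4x4, takes a point from camera to world coordinates). Camera axes: x right, y down, z forward; pixel columns grow to the right and rows downward; lengths in m; the calibration is good to about 2 mm. A picture is of the moment at which its call begins. There is no depth.
- sign_off(): hands the job in; it is judged then, once.
The state is a dict: "clock": time; "q": joint angles; "joint_velocities": joint speeds; "joint_efforts": joint torques, N m; "eef_pos": TCP position; "tool_rot": TCP orientation; "force": force on the tool from outside, world axes, zero at the start; "wrist_torque": the same for the moment, N m; "opening": opening from 0.0 (shut) to 1.0 (fully open); "finger_force": force on a finger pad.
Only numpy, scipy, OpenCV 4.12 (cv2) and the standard library are available. Lean on these libraries where they do the work, as an engineer would, in place of code of your own. Each camera call takes 0.05 s, during which the arm holds its last target. There are 200 camera calls.

## Working session

There is one attempt and no reset: what is moved stays moved. The work goes in short steps, Python scripts to look and compute and a shell command to move; the robot and the scene stay as the last step left them, time stands still between calls to the robot, and variables do not carry over. Pictures are saved under pics/ and viewed, at most 12 in all, crops included, and the job is handed in when it is done.

```bash
ls; mkdir -p pics
cat > h.py <<'E'
import numpy as np, cv2
from cell import status, eyes
def snap(name, f):
    c=eyes.get_image(name); cv2.imwrite('pics/'+f+'.png',c['img'][:,:,::-1])
    np.savez('pics/'+f+'.npz',**{k:np.array(v) for k,v in c.items()}); return c
def cam(f):
    c=np.load('pics/'+f+'.npz'); fl=200/np.tan(np.radians(float(c['fov_y']))/2)
    K=np.array([[fl,0,float(c['cx'])],[0,fl,float(c['cy'])],[0,0,1]])
    return K,float(c['k1']),c['T']
def back(f,px,z):
    K,k1,T=cam(f); p=cv2.undistortPoints(np.array(px,float).reshape(-1,1,2),K,np.array([k1,0,0,0,0.])).reshape(-1,2)
    d=np.c_[p,np.ones(len(p))]@T[:3,:3].T; o=T[:3,3]
    return o+d*((np.array(z)-o[2])/d[:,2])[:,None] if np.ndim(z) else o+d*((z-o[2])/d[:,2])[:,None]
def proj(f,P):
    K,k1,T=cam(f); Q=(np.array(P,float).reshape(-1,3)-T[:3,3])@T[:3,:3]
    return cv2.projectPoints(Q,np.zeros(3),np.zeros(3),K,np.array([k1,0,0,0,0.]))[0].reshape(-1,2)
E
python3 - <<'E'
from h import *
np.set_printoptions(precision=3,suppress=True)
for n in('top','scene'):
    c=snap(n,n); print(n,c['fov_y'],c['k1'],c['T'])
print(status.state())
a=cv2.imread('pics/top.png');cv2.imwrite('pics/top_v.png',cv2.resize(a,(800,500),interpolation=cv2.INTER_CUBIC))
E
```

```text
pics
top 57.721507562112855 -0.013251403283298761 [[ 0.015 -0.981  0.193  0.298]
 [-1.    -0.01   0.025 -0.02 ]
 [-0.022 -0.194 -0.981  1.16 ]
 [ 0.     0.     0.     1.   ]]
scene 44.41864293302011 0.01825323299871258 [[-0.778  0.418 -0.469  1.362]
 [ 0.628  0.535 -0.565  0.999]
 [ 0.014 -0.734 -0.679  1.354]
 [ 0.     0.     0.     1.   ]]
{'clock': 0.1, 'q': array([ 1.139,  0.351,  1.652,  0.   ,  1.139, -0.085]), 'joint_velocities': array([-0.   , -0.001, -0.003, -0.   , -0.001,  0.001]), 'joint_efforts': array([  0.001, -49.804, -28.57 ,   0.07 ,   0.024,  -0.   ]), 'eef_pos': array([0.187, 0.517, 0.218]), 'tool_rot': array([-0.   ,  0.173,  0.985, -0.   ]), 'force': array([ 0.412, -0.529,  0.725]), 'wrist_torque': array([ 0.025,  0.012, -0.049]), 'finger_force': 0.0, 'opening': 1.0019186784931362}
```

View pics/top_v.png

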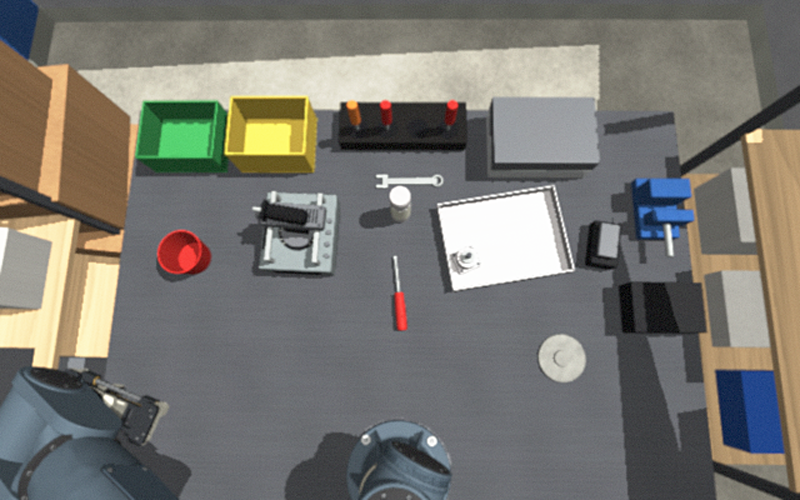

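View pics/scene.png

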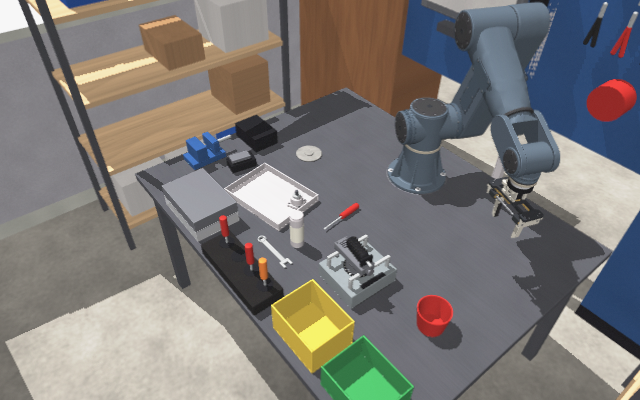

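Run:
```python
from h import *
a=cv2.imread('pics/top.png');s=cv2.imread('pics/scene.png')
cv2.imwrite('pics/c1.png',cv2.resize(a[145:225,195:285],None,fx=7,fy=7,interpolation=cv2.INTER_CUBIC))
cv2.imwrite('pics/c2.png',cv2.resize(a[140:240,340:470],None,fx=6,fy=6,interpolation=cv2.INTER_CUBIC))
```

```text
(no output)
```

View pics/c1.png

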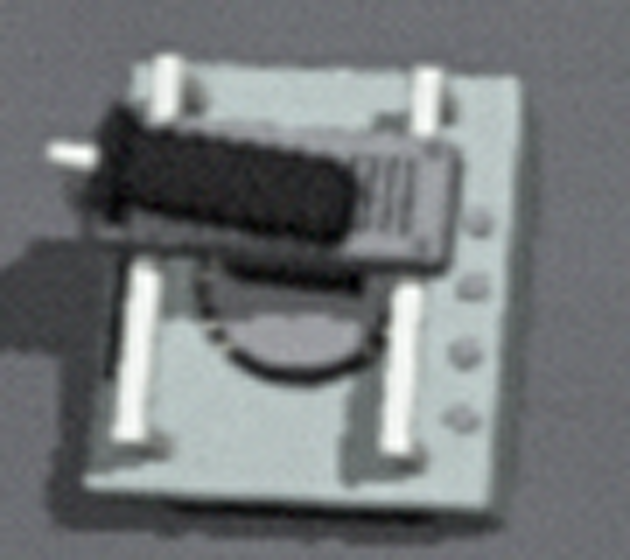

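View pics/c2.png

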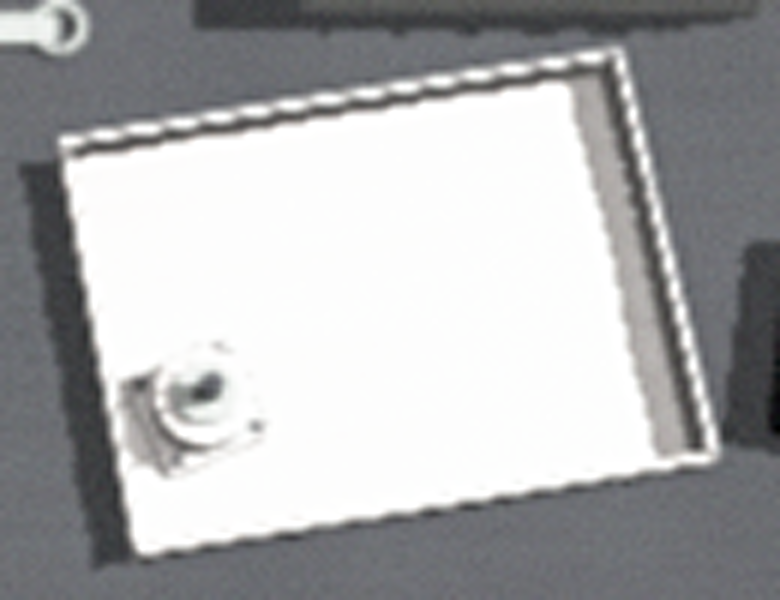

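Run:
```python
from h import *
np.set_printoptions(precision=4,suppress=True)
A=lambda p:(np.array(p)+.5)/7-.5+[195,145]
B=lambda p:(np.array(p)+.5)/6-.5+[340,140]
ang=lambda v:np.degrees(np.arctan2(v[1],v[0]))
c=back('top',A([(132,65),(522,78),(490,505),(85,487)]),.065);print('console',c,c.mean(0),ang(c[3]-c[0]),ang(c[2]-c[1]))
b=back('top',A([(168,55),(128,442),(428,68),(395,455)]),.115);print('bars',b,b.mean(0),ang(b[1]-b[0]),ang(b[3]-b[2]))
s=back('top',A([(462,150),(442,272),(200,125),(120,245)]),.145);print('shell',s,ang(s[1]-s[0]),ang(s[3]-s[1]))
h=back('top',A([(48,152),(352,212)]),[.162,.179]);print('handle stud/end',h,ang(h[0]-h[1]))
h=back('top',A([(355,180),(345,245),(135,135),(140,225)]),.179);print('grip',h)
t=back('top',B([(62,138),(622,50),(718,458),(138,556)]),.035);print('tray',t,t.mean(0),ang(t[0]-t[1]),ang(t[3]-t[2]),ang(t[0]-t[3]))
print('gear',back('top',B([(208,388)]),.072))
```

```text
console [[0.6787 0.3438 0.065 ]
 [0.6736 0.1649 0.065 ]
 [0.4774 0.1709 0.065 ]
 [0.4834 0.3507 0.065 ]] [0.5783 0.2576 0.065 ] 177.94906320051646 178.23574709625981
bars [[0.666  0.3117 0.115 ]
 [0.4944 0.3169 0.115 ]
 [0.6608 0.1976 0.115 ]
 [0.49   0.2033 0.115 ]] [0.5778 0.2574 0.115 ] 178.2417303401577 178.08740263401327
shell [[0.6145 0.1753 0.145 ]
 [0.5618 0.1812 0.145 ]
 [0.6246 0.2865 0.145 ]
 [0.5722 0.3166 0.145 ]] 173.59746878946467 85.58515441353475
handle stud/end [[0.6071 0.3439 0.162 ]
 [0.5776 0.2121 0.179 ]] 77.36214239456875
grip [[0.591  0.2116 0.179 ]
 [0.5638 0.2142 0.179 ]
 [0.6093 0.3026 0.179 ]
 [0.5715 0.2978 0.179 ]]
tray [[ 0.6625 -0.0929  0.035 ]
 [ 0.7146 -0.3954  0.035 ]
 [ 0.4915 -0.4334  0.035 ]
 [ 0.4368 -0.1317  0.035 ]] [ 0.5763 -0.2634  0.035 ] 99.78467955795455 100.27949690907067 9.743639057436141
gear [[ 0.5184 -0.1643  0.072 ]]
```

```bash
cat >> h.py <<'E'
from scipy.spatial.transform import Rotation as R
def go(pos,yang):
    s=status.state(); q=s['tool_rot']; r=R.from_quat([q[1],q[2],q[3],q[0]])
    M=r.as_matrix(); ya=np.degrees(np.arctan2(M[1,1],M[0,1]))
    print('at',s['eef_pos'].round(4),'y',ya.round(2),'tilt',M[:,2].round(3),'| shift mm',(M.T@(np.array(pos)-s['eef_pos'])*1000).round(1),'then rz',round((ya-yang+180)%360-180,2), 't',s['clock'],'q6',s['q'][5].round(2))
E
python3 -m creep '[-20,-4,-7,0,0,0,1,-34,-8,-7,0,0,0,1,-34,-8,-7,0,0,0,1,-34,-8,-7,0,0,0,1,-34,-8,-7,0,0,0,1,-34,-8,-7,0,0,0,1,-34,-8,-7,0,0,0,1,-34,-8,-7,0,0,0,1,-34,-8,-7,0,0,0,1,-34,-8,-7,0,0,0,1,-34,-8,-7,0,0,0,1,-34,-8,-7,0,0,0,1,-34,-8,-7,0,0,0,1,-34,-8,-7,0,0,0,1,0,0,0,0,0,6,1,0,0,0,0,0,7,1,0,0,0,0,0,7,1,0,0,0,0,0,7,1,0,0,0,0,0,7,1]'
python3 -m creep '[0,0,0,0,0,7,1,0,0,0,0,0,7,1,0,0,0,0,0,7,1,0,0,0,0,0,7,1,0,0,0,0,0,7,1,0,0,0,0,0,7,1,0,0,0,0,0,5,1,0,0,0,0,0,0,1,0,0,0,0,0,0,1]'
python3 - <<'E'
from h import *
go([.588,.258,.30],-11)
c=snap('wrist','w1');a=cv2.imread('pics/w1.png');cv2.imwrite('pics/w1v.png',cv2.resize(a,(800,500),interpolation=cv2.INTER_CUBIC))
E
```

```text
clock: 1.68
eef_pos: [0.5846, 0.2585, 0.3161]
tool_rot: [-0.0, 0.456, 0.89, -0.0]
force: [-0.2, -0.1, -0.0]
opening: 0.999
finger_force: 0.0
clock: 2.43
eef_pos: [0.5846, 0.2586, 0.3163]
tool_rot: [-0.0, 0.77, 0.638, -0.0]
force: [0.0, 0.1, -0.3]
opening: 0.996
finger_force: 0.0
at [0.5846 0.2586 0.3163] y -10.7 tilt [-0.001 -0.    -1.   ] | shift mm [ 0.   3.4 16.3] then rz 0.3 t 2.4333 q6 0.53
```

View pics/w1v.png

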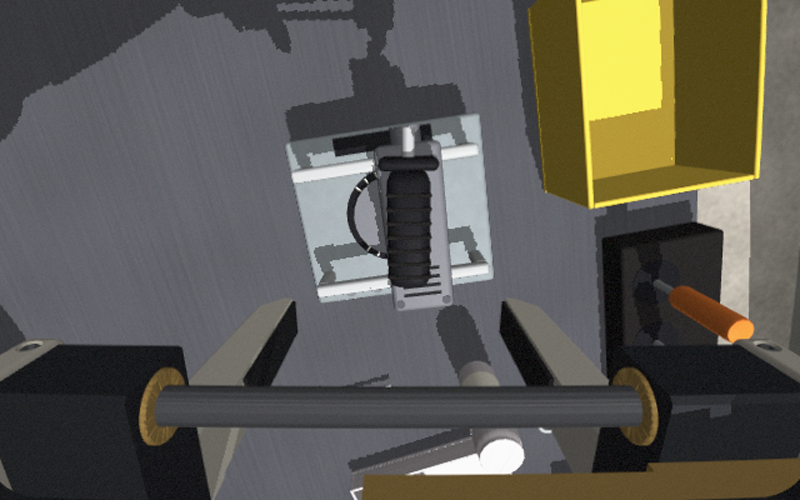

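Run:
```python
from h import *
np.set_printoptions(precision=4,suppress=True)
A=lambda p:(np.array(p)+.5)/1.25-.5
ang=lambda v:np.degrees(np.arctan2(v[1],v[0]))
g=back('w1',A([(410,284),(410,172)]),.179);print(g,ang(g[1]-g[0]))
g=back('w1',A([(408,126)]),.162);print('stud',g)
s=back('w1',A([(397,309),(453,305),(374,150),(440,143)]),.145);print(s,s.mean(0),ang(s[2]-s[0]),ang(s[3]-s[1]),ang(s[1]-s[0]))
```

```text
[[0.5874 0.2212 0.179 ]
 [0.6032 0.309  0.179 ]] 79.79431782252236
stud [[0.6081 0.3418 0.162 ]]
[[0.5701 0.1863 0.145 ]
 [0.6211 0.1807 0.145 ]
 [0.5779 0.3287 0.145 ]
 [0.6318 0.3242 0.145 ]] [0.6002 0.255  0.145 ] 86.83838958203746 85.74956098333347 -6.304015052159585
```

```bash
python3 -m creep '[2,2,20,0,0,0,1,2,2,35,0,0,0,1,1,2,35,0,0,0,1,1,2,35,0,0,0,1,1,0,25,0,0,0,1,0,0,12,0,0,0,1,0,0,5,0,0,0,1,0,0,0,0,0,0,1,0,0,0,0,0,0,0.6,0,0,0,0,0,0,0,0,0,0,0,0,0,0,0,0,0,0,0,0,0,0,0,0,0,0,0,0,0,0,0,0,0,0,0,0,0,0,0,0,0,0,0,0,0,0,0,0,0,0,0,0]'
python3 -m creep '[0,0,-5,0,0,0,0,0,0,-20,0,0,0,0,0,0,-25,0,0,0,0,0,0,-25,0,0,0,0,0,0,-20,0,0,0,0,0,0,-10,0,0,0,0,0,0,0,0,0,0,0]'
python3 -c "
from h import *
P=R.from_euler('z',9.9,degrees=True).apply
c=np.array([.5763,-.2634,0])
print(c+P([-.012,.015,0]),c+P([0,-.08,0]))
go(c+P([-.012,.015,.25]),-80.1)"
```

```text
clock: 3.07
eef_pos: [0.5851, 0.2588, 0.424]
tool_rot: [0.001, 0.771, 0.637, 0.002]
force: [-0.2, -0.7, 0.2]
opening: 0.548
finger_force: 0.0
[ 0.56189975 -0.25068651  0.        ] [ 0.59005433 -0.34220875  0.        ]
at [0.5851 0.2588 0.424 ] y -10.8 tilt [ 0.004  0.001 -1.   ] | shift mm [-505.1   72.2  173.3] then rz 69.3 t 3.0667 q6 0.53$: bad value
```

```bash
python3 -m creep '[1,1,20,0,0,0,1, 1,1,35,0,0,0,1, 1,1,35,0,0,0,1, 1,2,35,0,0,0,1, 1,1,35,0,0,0,1, 1,1,35,0,0,0,1, 1,1,35,0,0,0,1, 0,0,20,0,0,0,1, 0,0,10,0,0,0,1, 0,0,0,0,0,0,1, 0,0,0,0,0,0,1]'
python3 -c "
from h import *
go([.594,.264,.149],-10.8)"
```

```text
clock: 3.98
eef_pos: [0.5939, 0.264, 0.1619]
tool_rot: [-0.0, 0.771, 0.637, -0.0]
force: [-0.2, 0.5, 0.7]
opening: 0.998
finger_force: 0.0
at [0.5939 0.264  0.1619] y -10.85 tilt [-0. -0. -1.] | shift mm [-0.   0.1 12.9] then rz -0.05 t 3.9833 q6 0.54
```

```bash
python3 -m creep '[0,0,8,0,0,0,1, 0,0,4,0,0,0,1, 0,0,0,0,0,0,0.6, 0,0,0,0,0,0,0, 0,0,0,0,0,0,0, 0,0,0,0,0,0,0, 0,0,0,0,0,0,0, 0,0,0,0,0,0,0, 0,0,0,0,0,0,0, 0,0,0,0,0,0,0, 0,0,0,0,0,0,0, 0,0,0,0,0,0,0]'
```

```text
clock: 4.98
eef_pos: [0.5939, 0.264, 0.1496]
tool_rot: [0.0, 0.771, 0.637, 0.0]
force: [-0.1, -0.4, -0.1]
opening: 0.362
finger_force: 29.9
```

```bash
python3 -m creep '[0,0,-10,0,0,0,0, 0,0,-20,0,0,0,0, 0,0,-30,0,0,0,0, 0,0,-30,0,0,0,0, 0,0,-20,0,0,0,0, 0,0,-10,0,0,0,0, -10,2,0,0,0,0,0, -25,4,0,0,0,0,0, -35,5,0,0,0,0,0, -35,5,0,0,0,0,0, -35,5,0,0,0,0,0, -35,5,0,0,0,0,0, -35,5,0,0,0,0,0, -35,5,0,0,0,0,0, -35,5,0,0,0,0,0, -35,5,0,0,0,0,0, -35,5,0,0,0,0,0, -35,5,0,0,0,0,0, -35,5,0,0,0,0,0, -30,4,0,0,0,0,0]'
python3 -m creep '[-25,3,0,0,0,0,0, -15,2,0,0,0,0,0, -5,0,0,0,0,0,0, 0,0,0,0,0,3,0, 0,0,0,0,0,6,0, 0,0,0,0,0,6,0, 0,0,0,0,0,6,0, 0,0,0,0,0,6,0, 0,0,0,0,0,6,0, 0,0,0,0,0,6,0, 0,0,0,0,0,6,0, 0,0,0,0,0,6,0, 0,0,0,0,0,6,0, 0,0,0,0,0,6,0, 0,0,0,0,0,4,0, 0,0,0,0,0,2,0, 0,0,0,0,0,0,0]'
python3 -c "
from h import *
go([.5619,-.2507,.0096],-80.1)
print(status.state()['opening'])
snap('wrist','w2');a=cv2.imread('pics/w2.png');cv2.imwrite('pics/w2v.png',cv2.resize(a,(800,500),interpolation=cv2.INTER_CUBIC))"
```

```text
clock: 6.65
eef_pos: [0.5713, -0.1927, 0.2678]
tool_rot: [-0.001, 0.771, 0.637, -0.001]
force: [-0.3, -0.3, -2.0]
opening: 0.363
finger_force: 29.9
clock: 8.07
eef_pos: [0.5691, -0.2341, 0.269]
tool_rot: [-0.0, 0.996, 0.088, -0.0]
force: [0.2, -0.3, -1.8]
opening: 0.364
finger_force: 29.9
at [ 0.5691 -0.2341  0.269 ] y -79.9 tilt [-0.001  0.001 -1.   ] | shift mm [ -9.8  15.3 259.4] then rz 0.2 t 8.0667 q6 0.93
0.36351384539344184
```

View pics/w2v.png

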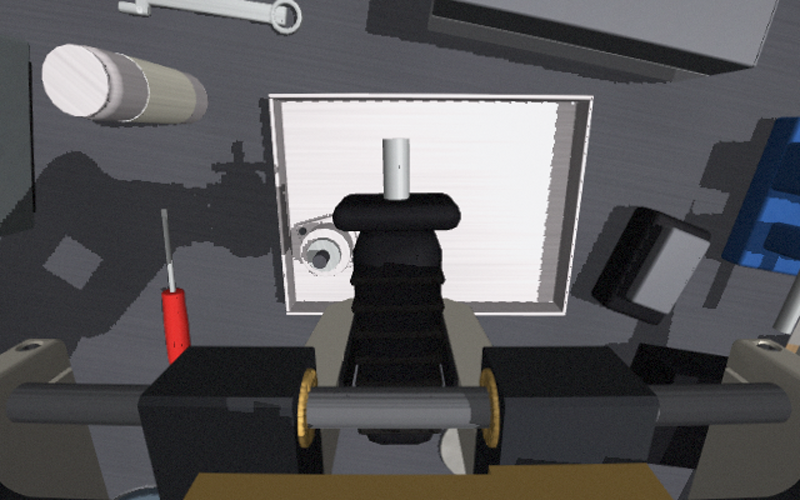

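Run:
```python
from h import *
np.set_printoptions(precision=4,suppress=True)
A=lambda p:(np.array(p)+.5)/1.25-.5
t=back('w2',A([(270,96),(593,97),(566,313),(288,313)]),.035);print(t,t.mean(0))
print(np.degrees(np.arctan2(*(t[0]-t[3])[1::-1])),np.linalg.norm(t[0]-t[1]),np.linalg.norm(t[0]-t[3]))
r=R.from_euler('z',-9.9,degrees=True); c=t.mean(0)
print(r.apply(back('w2',A([(321,258)]),.072)-c), r.apply(back('w2',A([(295,230),(354,213)]),.012)-c))
go(c+r.inv().apply([-.012,.015,0]),-80.1);print(c+r.inv().apply([-.012,.015,0]),c+r.inv().apply([-.0,-.08,0]))
```

```text
[[ 0.6614 -0.0952  0.035 ]
 [ 0.7146 -0.3949  0.035 ]
 [ 0.4958 -0.4342  0.035 ]
 [ 0.4426 -0.1342  0.035 ]] [ 0.5786 -0.2646  0.035 ]
10.10371257578629 0.3043785933420885 0.22223232074424054
[[-0.037  0.105  0.037]] [[-0.0239  0.1437 -0.023 ]
 [-0.005   0.0791 -0.023 ]]
at [ 0.5691 -0.2343  0.2691] y -79.77 tilt [-0.001  0.001 -1.   ] | shift mm [ -7.8  16.7 234.1] then rz 0.33 t 8.1167 q6 0.93
[ 0.5642 -0.2519  0.035 ] [ 0.5924 -0.3435  0.035 ]
```

```bash
python3 -m creep '[-3,5,10,0,0,0,0, -3,6,25,0,0,0,0, -3,5,35,0,0,0,0, 0,0,35,0,0,0,0, 0,0,35,0,0,0,0, 0,0,35,0,0,0,0, 0,0,30,0,0,0,0, 0,0,20,0,0,0,0, 0,0,12,0,0,0,0, 0,0,8,0,0,0,0, 0,0,5,0,0,0,0, 0,0,3,0,0,0,0, 0,0,0,0,0,0,0, 0,0,0,0,0,0,0]'
python3 -c "
from h import *
go([.563,-.2515,.0096],-80.1)"
```

```text
clock: 9.28
eef_pos: [0.5637, -0.2529, 0.0175]
tool_rot: [0.0, 0.996, 0.088, 0.001]
force: [0.2, 0.0, -1.7]
opening: 0.363
finger_force: 29.9
at [ 0.5637 -0.2529  0.0175] y -79.86 tilt [ 0.001 -0.001 -1.   ] | shift mm [-0.5 -1.5  7.9] then rz 0.24 t 9.2833 q6 0.9
```

```bash
python3 -m creep '[0,0,4,0,0,0,0, 0,0,2,0,0,0,0, 0,0,1,0,0,0,0, 0,0,0.5,0,0,0,0, 0,0,0,0,0,0,0]'
```

```text
clock: 9.7
eef_pos: [0.5632, -0.2526, 0.0091]
tool_rot: [-0.0, 0.996, 0.088, -0.0]
force: [-0.8, -0.4, -0.8]
opening: 0.363
finger_force: 29.9
```

```bash
python3 -m creep '[0,0,0.5,0,0,0,0.38, 0,0,0,0,0,0,0.42, 0,0,0,0,0,0,0.48, 0,0,0,0,0,0,0.5, 0,0,0,0,0,0,0.5, 0,0,-10,0,0,0,0.5, 0,0,-25,0,0,0,0.5, 0,0,-35,0,0,0,0.5, 0,0,-35,0,0,0,0.5, 0,0,-35,0,0,0,1, 0,0,-35,0,0,0,1, 0,0,-35,0,0,0,1, 0,0,-30,0,0,0,1, 0,0,-15,0,0,0,1, 0,0,-5,0,0,0,1, 0,0,0,0,0,0,1]'
python3 -c "
from h import *
go([.599,.255,.119],-4.5)
snap('wrist','w3');a=cv2.imread('pics/w3.png');cv2.imwrite('pics/w3v.png',cv2.resize(a,(800,500),interpolation=cv2.INTER_CUBIC))"
```

```text
clock: 11.03
eef_pos: [0.5634, -0.2527, 0.2701]
tool_rot: [0.001, 0.996, 0.088, 0.001]
force: [0.2, -0.9, 0.5]
opening: 0.953
finger_force: 0.0
at [ 0.5634 -0.2527  0.2701] y -79.87 tilt [ 0.002 -0.001 -1.   ] | shift mm [ 124.1 -493.8  150.6] then rz -75.37 t 11.0333 q6 0.9
```

View pics/w3v.png

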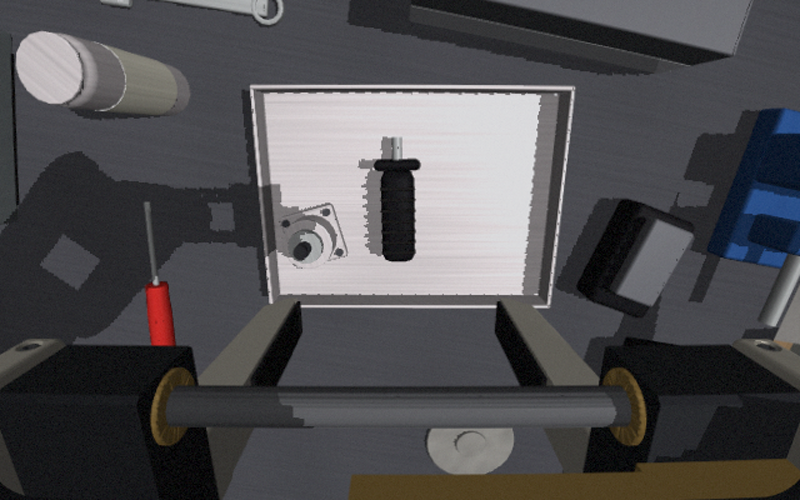

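```bash
python3 -m creep '[2,-10,0,0,0,0,1, 5,-20,0,0,0,0,1, 9,-35,0,0,0,0,1, 9,-35,0,0,0,0,1, 9,-35,0,0,0,0,1, 9,-35,0,0,0,0,1, 9,-35,0,0,0,0,1, 9,-35,0,0,0,0,1, 9,-35,0,0,0,0,1, 9,-35,0,0,0,0,1, 9,-35,0,0,0,0,1, 9,-35,0,0,0,0,1, 9,-35,0,0,0,0,1, 9,-35,0,0,0,0,1, 9,-35,0,0,0,0,1, 0,-9,0,0,0,0,1, 0,0,0,0,0,-4,1, 0,0,0,0,0,-6.5,1, 0,0,0,0,0,-6.5,1]'
python3 -m creep '[0,0,0,0,0,-6.5,1, 0,0,0,0,0,-6.5,1, 0,0,0,0,0,-6.5,1, 0,0,0,0,0,-6.5,1, 0,0,0,0,0,-6.5,1, 0,0,0,0,0,-6.5,1, 0,0,0,0,0,-6.5,1, 0,0,0,0,0,-6.5,1, 0,0,0,0,0,-6.5,1, 0,0,0,0,0,0,1, 0,0,0,0,0,0,1]'
python3 -c "
from h import *
go([.599,.255,.119],-4.5)
snap('wrist','w4');a=cv2.imread('pics/w4.png');cv2.imwrite('pics/w4v.png',cv2.resize(a[:280,120:520],None,fx=2,fy=2,interpolation=cv2.INTER_CUBIC))"
```

```text
clock: 12.67
eef_pos: [0.5974, 0.256, 0.2668]
tool_rot: [0.0, 0.971, 0.237, -0.001]
force: [-0.7, -0.6, 0.3]
opening: 1.002
finger_force: 0.0
clock: 13.58
eef_pos: [0.5978, 0.2555, 0.2675]
tool_rot: [-0.0, 0.735, 0.678, -0.001]
force: [0.1, 0.0, -0.5]
opening: 0.998
finger_force: 0.0
at [0.5978 0.2555 0.2675] y -4.57 tilt [-0.002 -0.001 -1.   ] | shift mm [ -0.3   1.5 148.5] then rz -0.07 t 13.5833 q6 0.41
```

View pics/w4v.png

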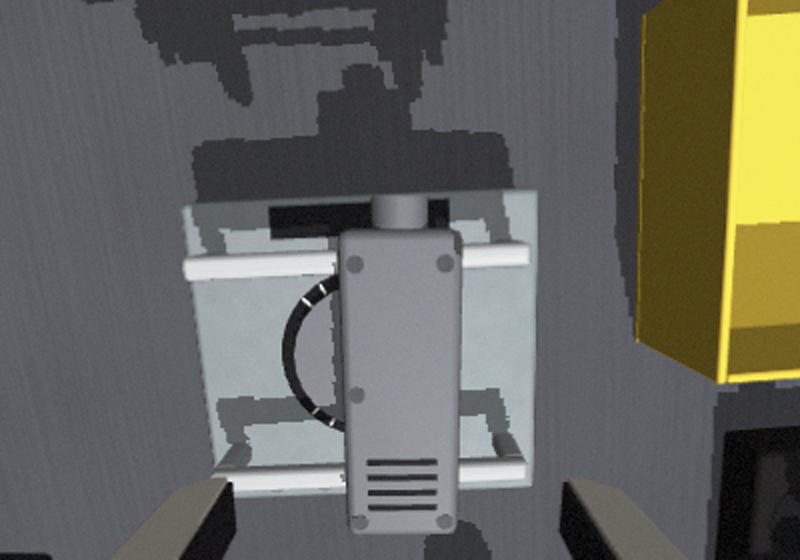

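Run:
```python
from h import *
p=(np.array([(340,231),(461,231),(457,531),(347,533)])+.5)/2-.5+[120,0]
s=back('w4',p,.145);print(s.round(4),s.mean(0)); d=s[:2].mean(0)-s[2:].mean(0);print(np.degrees(np.arctan2(d[1],d[0])))
```

```text
[[0.5787 0.3306 0.145 ]
 [0.6312 0.3264 0.145 ]
 [0.6218 0.182  0.145 ]
 [0.5669 0.1853 0.145 ]] [0.59966109 0.25607326 0.145     ]
85.8166535633801
```

```bash
python3 -m creep '[0,1,10,0,0,0,1, 0,1,25,0,0,0,1, 0,0,35,0,0,0,1, 0,0,30,0,0,0,1, 0,0,25,0,0,0,1, 0,0,15,0,0,0,1, 0,0,8,0,0,0,1, 0,0,0,0,0,0,0.8, 0,0,0,0,0,0,0.65, 0,0,0,0,0,0,0, 0,0,0,0,0,0,0, 0,0,0,0,0,0,0, 0,0,0,0,0,0,0, 0,0,0,0,0,0,0, 0,0,0,0,0,0,0]'
python3 -c "
from h import *
go([.5924,-.3435,.27],-80.1)"
```

```text
clock: 14.88
eef_pos: [0.6004, 0.2554, 0.1213]
tool_rot: [0.0, 0.734, 0.68, 0.0]
force: [-2.9, -1.2, 6.6]
opening: 0.599
finger_force: 30.0
at [0.6004 0.2554 0.1213] y -4.37 tilt [ 0.  0. -1.] | shift mm [-597.8   37.6 -148.9] then rz 75.73 t 14.8833 q6 0.41
```

```bash
python3 -m creep '[0,0,-8,0,0,0,0, 0,0,-22,0,0,0,0, 0,0,-35,0,0,0,0, 0,0,-35,0,0,0,0, 0,0,-35,0,0,0,0, 0,0,-15,0,0,0,0, -10,1,0,0,0,0,0, -22,2,0,0,0,0,0, -35,2,0,0,0,0,0, -35,2,0,0,0,0,0, -35,2,0,0,0,0,0, -35,2,0,0,0,0,0, -35,2,0,0,0,0,0, -35,2,0,0,0,0,0, -35,2,0,0,0,0,0, -35,2,0,0,0,0,0, -35,2,0,0,0,0,0, -35,2,0,0,0,0,0, -35,2,0,0,0,0,0, -35,2,0,0,0,0,0]'
python3 -m creep '[-35,2,0,0,0,0,0, -35,3,0,0,0,0,0, -35,3,0,0,0,0,0, -25,2,0,0,0,0,0, -10,1,0,0,0,3,0, 0,0,0,0,0,6,0, 0,0,0,0,0,6,0, 0,0,0,0,0,6,0, 0,0,0,0,0,6,0, 0,0,0,0,0,6,0, 0,0,0,0,0,6,0, 0,0,0,0,0,6,0, 0,0,0,0,0,6,0, 0,0,0,0,0,6,0, 0,0,0,0,0,6,0, 0,0,0,0,0,6,0, 0,0,0,0,0,5,0, 0,0,0,0,0,2,0, 0,0,0,0,0,0,0]'
python3 -c "
from h import *
go([.590,-.3435,.0103],-80.1)"
```

```text
clock: 16.55
eef_pos: [0.5915, -0.1995, 0.2687]
tool_rot: [-0.001, 0.734, 0.679, -0.001]
force: [1.0, 0.4, -3.1]
opening: 0.603
finger_force: 30.0
clock: 18.13
eef_pos: [0.5921, -0.3381, 0.2686]
tool_rot: [-0.001, 0.997, 0.083, -0.001]
force: [0.1, 0.3, -2.0]
opening: 0.602
finger_force: 30.0
at [ 0.5921 -0.3381  0.2686] y -80.48 tilt [-0.003  0.001 -1.   ] | shift mm [ -2.4   5.5 258.3] then rz -0.38 t 18.1333 q6 0.82
```

```bash
python3 -m creep '[-1,2,10,0,0,0,0, -1,2,25,0,0,0,0, 0,1,35,0,0,0,0, 0,0,35,0,0,0,0, 0,0,35,0,0,0,0, 0,0,35,0,0,0,0, 0,0,30,0,0,0,0, 0,0,20,0,0,0,0, 0,0,12,0,0,0,0, 0,0,8,0,0,0,0, 0,0,4,0,0,0,0, 0,0,0,0,0,0,0, 0,0,0,0,0,0,0]'
python3 -c "
from h import *
go([.590,-.3435,.0103],-80.1)
a=snap('wrist','w5')"
```

```text
clock: 19.22
eef_pos: [0.5925, -0.3435, 0.0227]
tool_rot: [0.001, 0.996, 0.084, 0.001]
force: [-0.4, -0.1, -2.4]
opening: 0.598
finger_force: 30.0
at [ 0.5925 -0.3435  0.0227] y -80.35 tilt [ 0.001 -0.001 -1.   ] | shift mm [-2.5 -0.4 12.4] then rz -0.25 t 19.2167 q6 0.81
```

```bash
python3 -m creep '[0,0,5,0,0,0,0, 0,0,3,0,0,0,0, 0,0,2,0,0,0,0, 0,0,1,0,0,0,0, 0,0,0.5,0,0,0,0, 0,0,0,0,0,0,0]'
```

```text
clock: 19.77
eef_pos: [0.5921, -0.3431, 0.0103]
tool_rot: [-0.0, 0.996, 0.084, -0.0]
force: [-1.3, 0.8, -0.5]
opening: 0.597
finger_force: 30.0
```

```bash
python3 -m creep '[0,0,0.5,0,0,0,0.61, 0,0,0,0,0,0,0.65, 0,0,0,0,0,0,0.7, 0,0,0,0,0,0,0.72, 0,0,0,0,0,0,0.72, 0,0,-8,0,0,0,0.72, 0,0,-25,0,0,0,0.72, 0,0,-35,0,0,0,0.72, 0,0,-35,0,0,0,0.72, 0,0,-35,0,0,0,0.72, 0,0,-35,0,0,0,0.72, 0,0,-35,0,0,0,0.72, 0,0,-30,0,0,0,0.72, 0,0,-15,0,0,0,0.5, 0,0,0,0,0,0,0.5]'
python3 -c "
from h import *
go([.578,.257,.3],-80)
snap('top','t2')
a=cv2.imread('pics/t2.png')
cv2.imwrite('pics/t2v.png',np.hstack([cv2.resize(a[145:225,195:285],(400,356),interpolation=cv2.INTER_CUBIC),cv2.resize(a[140:240,345:457],(400,356),interpolation=cv2.INTER_CUBIC)]))"
```

```text
clock: 21.02
eef_pos: [0.5931, -0.3438, 0.2678]
tool_rot: [0.002, 0.996, 0.084, 0.003]
force: [-0.0, 0.3, 0.2]
opening: 0.62
finger_force: 0.0
at [ 0.5931 -0.3438  0.2678] y -80.37 tilt [ 0.006 -0.004 -1.   ] | shift mm [  85.8 -594.7  -34.7] then rz -0.37 t 21.0167 q6 0.81
```

View pics/t2v.png

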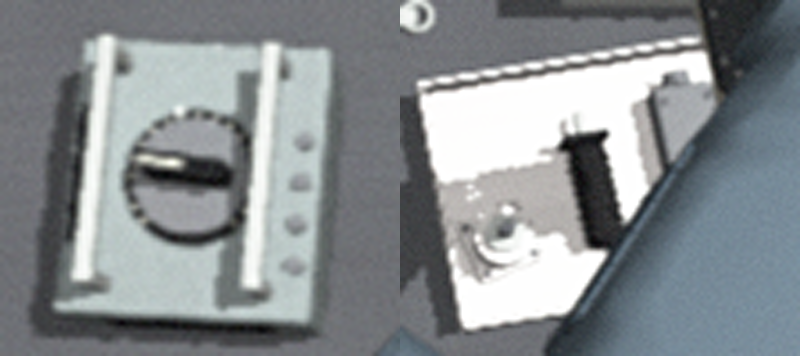

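```bash
python3 -m creep '[1,-10,0,0,0,0,0.4, 3,-22,0,0,0,0,0.4, 5,-35,0,0,0,0,0.4, 5,-35,0,0,0,0,0.4, 5,-35,0,0,0,0,0.4, 5,-35,0,0,0,0,0.4, 5,-35,0,0,0,0,0.4, 5,-35,0,0,0,0,0.4, 5,-35,0,0,0,0,0.4, 5,-35,0,0,0,0,0.4, 5,-35,0,0,0,0,0.4, 5,-35,0,0,0,0,0.4, 5,-35,0,0,0,0,0.4, 5,-35,0,0,0,0,0.4, 5,-35,0,0,0,0,0.4, 5,-35,0,0,0,0,0.4, 5,-35,0,0,0,0,0.4, 5,-30,0,0,0,0,0.4, 2,-8,0,0,0,0,0.4]'
python3 -m creep '[0,0,0,0,0,-4,0.4, 0,0,0,0,0,-6.5,0.4, 0,0,0,0,0,-6.5,0.4, 0,0,0,0,0,-6.5,0.4, 0,0,0,0,0,-6.5,0.4, 0,0,0,0,0,-6.5,0.4, 0,0,0,0,0,-6.5,0.4, 0,0,0,0,0,-6.5,0.4, 0,0,0,0,0,-6.5,0.4, 0,0,0,0,0,-6.5,0.4, 0,0,0,0,0,-6.5,0.4, 0,0,0,0,0,-6.5,0.4, 0,0,0,0,0,0,0.4, 0,0,0,0,0,0,0.4]'
python3 -c "
from h import *
go([.578,.257,.078],-4)
snap('wrist','w6');a=cv2.imread('pics/w6.png');p=proj('w6',[.578,.257,.08])[0].astype(int);print(p)
x,y=p-[75,62]; x=max(x,0);y=max(y,0);print(x,y)
cv2.imwrite('pics/w6v.png',cv2.resize(a[y:y+120,x:x+150],None,fx=5,fy=5,interpolation=cv2.INTER_CUBIC))"
```

```text
clock: 22.65
eef_pos: [0.5753, 0.2619, 0.2605]
tool_rot: [-0.0, 0.996, 0.086, -0.002]
force: [-0.4, -0.0, -0.0]
opening: 0.397
finger_force: 0.0
clock: 23.82
eef_pos: [0.5767, 0.2575, 0.2615]
tool_rot: [-0.0, 0.738, 0.675, -0.001]
force: [-0.3, 0.2, 0.5]
opening: 0.401
finger_force: 0.0
at [0.5767 0.2575 0.2615] y -5.09 tilt [-0.002 -0.001 -1.   ] | shift mm [ -0.2   1.6 183.5] then rz -1.09 t 23.8167 q6 0.44
[319 182]
244 120
```

View pics/w6v.png

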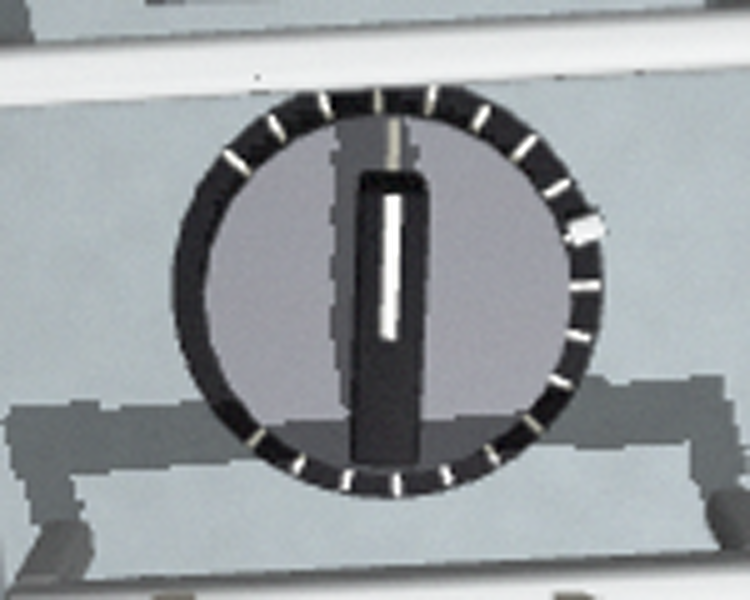

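Run:
```python
from h import *
np.set_printoptions(precision=4,suppress=True)
A=lambda p:(np.array(p)+.5)/5-.5+[244,120]
ang=lambda v:np.degrees(np.arctan2(v[1],v[0]))
b=back('w6',A([(360,185),(428,185),(420,462),(351,462),(393,200),(386,335)]),.103);print('bar',b[:4],'ctr',b[:4].mean(0),'ang',ang(b[:2].mean(0)-b[2:4].mean(0)),ang(b[4]-b[5]))
p=back('w6',A([(395,122)]),.073)[0];m=back('w6',A([(586,228)]),.070)[0]
d=back('w6',A([(205,285),(572,285)]),.073);print('disc',d,d.mean(0))
t0=back('w6',A([(235,162),(257,436)]),.066);print('ticks ends',t0)
for c in (b[:4].mean(0),[.578,.257,0]):
    c=np.array(c);print(p-c,m-c,'ptr',ang(p-c),'mark',ang(m-c),'ticks',[ang(t-c) for t in t0])
```

```text
bar [[0.5767 0.2895 0.103 ]
 [0.5904 0.2883 0.103 ]
 [0.584  0.2295 0.103 ]
 [0.5694 0.2308 0.103 ]] ctr [0.5801 0.2595 0.103 ] ang 83.37853375026138 82.16626516416419
disc [[0.5391 0.2656 0.073 ]
 [0.6216 0.2583 0.073 ]] [0.5804 0.262  0.073 ]
ticks ends [[0.5483 0.2917 0.066 ]
 [0.5462 0.227  0.066 ]]
[ 0.0048  0.0386 -0.03  ] [ 0.0456  0.011  -0.033 ] ptr 82.94761974037834 mark 13.526560299858588 ticks [np.float64(134.67270847773972), np.float64(-136.2224173678146)]
[0.0069 0.0411 0.073 ] [0.0477 0.0135 0.07  ] ptr 80.48215116720662 mark 15.752521603125777 ticks [np.float64(130.582090300136), np.float64(-136.6606370284164)]
```

```bash
python3 -m creep '[1,1,10,0,0,2,0.4, 1,1,25,0,0,0,0.4, 0,1,35,0,0,0,0.4, 0,0,35,0,0,0,0.4, 0,0,30,0,0,0,0.4, 0,0,20,0,0,0,0.4, 0,0,10,0,0,0,0.4, 0,0,5,0,0,0,0.4, 0,0,0,0,0,0,0.4, 0,0,0,0,0,0,0.4]'
python3 -c "
from h import *
go([.5797,.2588,.079],-7)"
```

```text
clock: 24.7
eef_pos: [0.5811, 0.2597, 0.0938]
tool_rot: [0.0, 0.748, 0.663, 0.001]
force: [-0.1, -0.4, 0.1]
opening: 0.4
finger_force: 0.0
at [0.5811 0.2597 0.0938] y -6.92 tilt [ 0.002  0.001 -1.   ] | shift mm [-1.1 -1.3 14.8] then rz 0.08 t 24.7 q6 0.47
```

```bash
python3 -m creep '[-1,-1,8,0,0,0,0.4, 0,0,5,0,0,0,0.4, 0,0,2,0,0,0,0.4, 0,0,0,0,0,0,0.2, 0,0,0,0,0,0,0, 0,0,0,0,0,0,0, 0,0,0,0,0,0,0, 0,0,0,0,0,0,0, 0,0,0,0,0,0,0]'
python3 -m creep '[0,0,0,0,0,3,0, 0,0,0,0,0,5,0, 0,0,0,0,0,5,0, 0,0,0,0,0,5,0, 0,0,0,0,0,5,0, 0,0,0,0,0,5,0, 0,0,0,0,0,5,0, 0,0,0,0,0,0,0]'
python3 -c "
from h import *
go([.5797,.2588,.079],-76.5)"
```

```text
clock: 25.45
eef_pos: [0.5796, 0.2587, 0.0779]
tool_rot: [0.0, 0.748, 0.663, 0.0]
force: [0.7, -0.6, 0.5]
opening: 0.163
finger_force: 30.0
clock: 26.12
eef_pos: [0.5799, 0.2586, 0.0779]
tool_rot: [0.0, 0.907, 0.422, 0.001]
force: [2.5, -0.3, -0.8]
opening: 0.159
finger_force: 30.0
at [0.5799 0.2586 0.0779] y -40.1 tilt [ 0.001  0.    -1.   ] | shift mm [ 0.  -0.3 -1.1] then rz 36.4 t 26.1167 q6 1.05
```

```bash
python3 -m creep '[0,0,0,0,0,3,0, 0,0,0,0,0,5,0, 0,0,0,0,0,5,0, 0,0,0,0,0,5,0, 0,0,0,0,0,5,0, 0,0,0,0,0,5,0, 0,0,0,0,0,5,0, 0,0,0,0,0,3,0, 0,0,0,0,0,0.4,0, 0,0,0,0,0,0,0, 0,0,0,0,0,0,0, 0,0,0,0,0,0,0.25, 0,0,0,0,0,0,0.4, 0,0,0,0,0,0,0.4, 0,0,0,0,0,0,0.4]'
python3 -m creep '[0,0,-10,0,0,0,0.4, 0,0,-25,0,0,0,0.4, 0,0,-35,0,0,0,0.4, 0,0,-35,0,0,0,0.4, 0,0,-35,0,0,0,0.4, 0,0,-35,0,0,0,0.4, 0,0,-10,0,0,0,0.4, 0,0,0,0,0,0,0.4]'
python3 - <<'E'
from h import *
go([.5797,.2588,.079],-76.5)
snap('wrist','w7');a=cv2.imread('pics/w7.png');p=proj('w7',[.5797,.2588,.08])[0].astype(int)
x,y=p-[75,60]; x=max(x,0);y=max(y,0);print(x,y)
v=cv2.resize(a[y:y+120,x:x+150],None,fx=5,fy=4,interpolation=cv2.INTER_CUBIC)
v=cv2.resize(a[y:y+120,x:x+150],(500,400),interpolation=cv2.INTER_CUBIC)
snap('top','t3');t=cv2.imread('pics/t3.png');t=cv2.resize(t[140:240,340:470],(300,231),interpolation=cv2.INTER_CUBIC)
t=np.vstack([t,np.zeros((169,300,3),np.uint8)])
cv2.imwrite('pics/w7v.png',np.hstack([v,t]))
E
```

```text
clock: 27.37
eef_pos: [0.5792, 0.2588, 0.0776]
tool_rot: [-0.0, 0.993, 0.12, -0.0]
force: [0.3, -0.4, -0.1]
opening: 0.378
finger_force: 0.0
clock: 28.03
eef_pos: [0.5804, 0.2591, 0.2667]
tool_rot: [-0.001, 0.993, 0.12, 0.003]
force: [-0.3, -0.4, -0.1]
opening: 0.399
finger_force: 0.0
at [0.5804 0.2591 0.2667] y -76.25 tilt [ 0.006  0.002 -1.   ] | shift mm [ -1.9   0.3 187.7] then rz 0.25 t 28.0333 q6 1.68
243 123
```

View pics/w7v.png

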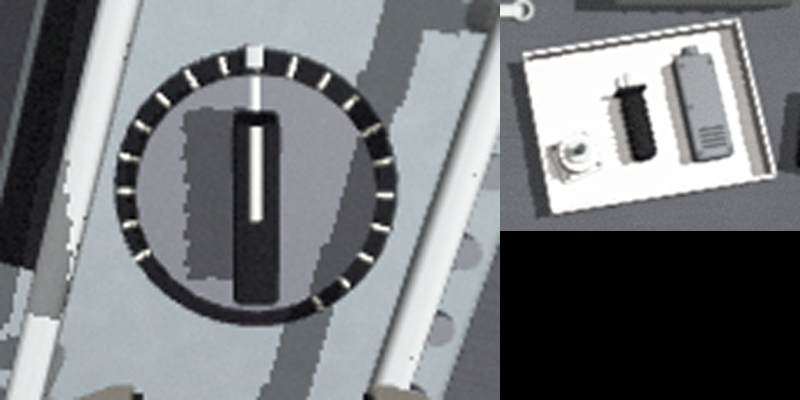

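The pointer line at (255,90) runs straight into the tab at (255,57). In the tray, the handle and the shell both lie flat beside the gear head.

```bash
python3 -c "
from cell import sign_off
print(sign_off())"
```

```text
the job is handed in; nothing more can be done
None
```

I laid the side handle and the housing half flat in the tray beside the gear head, turned the dial's pointer to the tab, and handed the job in at about 28 s; the last pictures showed all three in place, but no verdict came back.

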